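Pack the gap in the cell clamp with the spacer that fits

TASK

Pack the gap beside the block of cells in the clamp: try the steel spacers from the rack until you find one that goes down fully home, its collar resting on fence and jaw, and is gripped because it clearly pushes the sprung jaw back; one that leaves the jaw at rest is too thin, one that stops short is too thick. Feel your way gently and never force a spacer. Leave the fitting one standing in the gap, have the other two hanging upright in the rack, let go, and leave the things lying about undisturbed.

Things in the scene. Friction and masses are not known exactly. Their poses are not given: they have to be found in the camera images.
- clamp: fixed aluminium clamp, base 90 x 172 x 10 mm (x, y, z), 3 x 3 standing cells on its -y half (tops at 76 mm). Origin on the table under the middle of the fence's gap face; z up. The fence, a fixed upright plate 60 mm wide, takes y = -10 to 0 mm. Fence and jaw end at z = 80 mm in round tops (5 mm radius), which carry a seated spacer's collar
- fence_top (a point): middle of the fence's gap face, 80 mm above the table. The gap runs from this face to the sprung jaw on the clamp's +y side, a like plate 56 mm wide, 10 mm thick. At rest the gap is 7.5 to 18.5 mm: the jaw's carriage is bolted elsewhere each time, its place is not given. The gap is open at both x ends and 68 mm deep
- jaw (a joint): travel of the sprung jaw (m): 0 at rest, grows away from the fence (clamp +y), hard stop at 0.0065. Spring: 1.5 N at rest, 0.2 N more per mm. A spacer t thick in a gap g pushes it by t - g; a fitting one needs up to 13 N downward. One spacer at least fits home with 1.5 mm or more; where two do, either is right. Under 0.8 mm does not count as gripped
- spacer_rack: fixed dark steel rack, base 80 x 214 x 8 mm (x, y, z). Origin: centre of its underside; z up. Two rails along y, 10 x 10 mm, centred at x = -26 and 26 mm, tops at z = 80 mm, carry the collars; the blades hang between. Three stations at y = -64, 0 and 64 mm, parted by ribs on the rails, 3 mm wide, 5 mm high
- spacer_thin: the thinnest steel spacer. Origin: centre of its collar's underside; z up, y across thickness. Grip tab 30 wide (x) x 12 mm thick (y), z = 6 to 46 mm. Collar 60 x 38 x 6 mm. Blade below: 34 wide, 12 thick, 56 mm long, lower part tapered on both faces (16 deg) to a 4 mm nose. Half-turn symmetric, 0.15 kg. Starts in any station of the rack, y within 0.03 rad of the rack's y
- spacer_mid: the middle steel spacer. Origin: centre of its collar's underside; z up, y across thickness. Grip tab 30 wide (x) x 16 mm thick (y), z = 6 to 46 mm. Collar 60 x 42 x 6 mm. Blade below: 34 wide, 16 thick, 56 mm long, lower part tapered on both faces (16 deg) to a 4 mm nose. Half-turn symmetric, 0.15 kg. Starts in any station of the rack, y within 0.03 rad of the rack's y
- spacer_thick: the thickest steel spacer. Origin: centre of its collar's underside; z up, y across thickness. Grip tab 30 wide (x) x 20 mm thick (y), z = 6 to 46 mm. Collar 60 x 46 x 6 mm. Blade below: 34 wide, 20 thick, 56 mm long, lower part tapered on both faces (16 deg) to a 4 mm nose. Half-turn symmetric, 0.15 kg. Starts in any station of the rack, y within 0.03 rad of the rack's y
- tape_kapton: bystander: loose amber tape roll, 64 mm across, 12 mm high, in front of the clamp, to be left alone
- lug_jar: bystander: loose small jar with a yellow cap, 47 mm across, 52 mm high, behind the rack, to be left alone
- cell_checker: bystander: loose red box with black bands, 45 x 77 x 26 mm, in front of the rack, to be left alone
There are look-alikes about, which are no part of the job. Leave any purple look-alike of the spacer_mid alone. Leave any yellow look-alike of the spacer_thick alone.

How it is judged (in metres and radians):
At the end, for the whole second after the job is handed in: One spacer in the gap: origin 78 to 82.2 mm up, within 10 mm in clamp x, y within -2 to 3 mm of lying on the fence, upright to 0.06, square to 0.12 rad; jaw pushed over 0.8 mm. The others in the rack: upright to 0.1 rad, 78 to 83 mm up, within 15 mm (x) and 100 mm (y) of its middle. All at rest (value of joint jaw above 0.0008 m and (((z of spacer_thin in the frame of clamp between 0.078 and 0.0822 m and x of spacer_thin in the frame of clamp between -0.01 and 0.01 m and y of spacer_thin in the frame of clamp between 0.004 and 0.009 m and angle between spacer_thin's own z axis and vertical below 0.06 rad and angle between the x axis of spacer_thin and the x axis of clamp, either way round below 0.12 rad and linear speed of spacer_thin below 0.02 m/s) and (z of spacer_mid in the frame of spacer_rack between 0.078 and 0.083 m and x of spacer_mid in the frame of spacer_rack between -0.015 and 0.015 m and y of spacer_mid in the frame of spacer_rack between -0.1 and 0.1 m and angle between spacer_mid's own z axis and vertical below 0.1 rad and linear speed of spacer_mid below 0.02 m/s) and (z of spacer_thick in the frame of spacer_rack between 0.078 and 0.083 m and x of spacer_thick in the frame of spacer_rack between -0.015 and 0.015 m and y of spacer_thick in the frame of spacer_rack between -0.1 and 0.1 m and angle between spacer_thick's own z axis and vertical below 0.1 rad and linear speed of spacer_thick below 0.02 m/s)) or ((z of spacer_mid in the frame of clamp between 0.078 and 0.0822 m and x of spacer_mid in the frame of clamp between -0.01 and 0.01 m and y of spacer_mid in the frame of clamp between 0.006 and 0.011 m and angle between spacer_mid's own z axis and vertical below 0.06 rad and angle between the x axis of spacer_mid and the x axis of clamp, either way round below 0.12 rad and linear speed of spacer_mid below 0.02 m/s) and (z of spacer_thin in the frame of spacer_rack between 0.078 and 0.083 m and x of spacer_thin in the frame of spacer_rack between -0.015 and 0.015 m and y of spacer_thin in the frame of spacer_rack between -0.1 and 0.1 m and angle between spacer_thin's own z axis and vertical below 0.1 rad and linear speed of spacer_thin below 0.02 m/s) and (z of spacer_thick in the frame of spacer_rack between 0.078 and 0.083 m and x of spacer_thick in the frame of spacer_rack between -0.015 and 0.015 m and y of spacer_thick in the frame of spacer_rack between -0.1 and 0.1 m and angle between spacer_thick's own z axis and vertical below 0.1 rad and linear speed of spacer_thick below 0.02 m/s)) or ((z of spacer_thick in the frame of clamp between 0.078 and 0.0822 m and x of spacer_thick in the frame of clamp between -0.01 and 0.01 m and y of spacer_thick in the frame of clamp between 0.008 and 0.013 m and angle between spacer_thick's own z axis and vertical below 0.06 rad and angle between the x axis of spacer_thick and the x axis of clamp, either way round below 0.12 rad and linear speed of spacer_thick below 0.02 m/s) and (z of spacer_thin in the frame of spacer_rack between 0.078 and 0.083 m and x of spacer_thin in the frame of spacer_rack between -0.015 and 0.015 m and y of spacer_thin in the frame of spacer_rack between -0.1 and 0.1 m and angle between spacer_thin's own z axis and vertical below 0.1 rad and linear speed of spacer_thin below 0.02 m/s) and (z of spacer_mid in the frame of spacer_rack between 0.078 and 0.083 m and x of spacer_mid in the frame of spacer_rack between -0.015 and 0.015 m and y of spacer_mid in the frame of spacer_rack between -0.1 and 0.1 m and angle between spacer_mid's own z axis and vertical below 0.1 rad and linear speed of spacer_mid below 0.02 m/s)))); the robot touches nothing.
It fails at once if a spacer is forced against the clamp's fence or base, or hits the cells (more than 45 N) (contact force between any of spacer_thin, spacer_mid, spacer_thick and clamp above 45 N).
It fails at once if the gripper or arm strikes the clamp (more than 15 N) (contact force between any of the fingers, the arm and clamp above 15 N).
It fails at once if a bystander is moved by more than 20 mm (distance of any of tape_kapton, lug_jar, cell_checker from where it was at the start of the episode above 0.02 m).
It also fails if it takes over 72 s, if anything falls off the work surface, if the arm or the gripper's body presses on something with over 40 N, if the wrist force passes 120 N, or if a joint passes its speed limit or range.

ROBOT

A 6-joint arm with a two-finger parallel gripper is mounted at the origin on a cart in front of the work surface, level with it; the furniture and walls round the work are solid. World frame = base frame: x ahead of the robot, y to its left, z up, the work surface at z = 0. Lengths are in m, angles in degrees, forces in N, time in s.
With the tool pointing down it reaches from about 0.4 to 0.825 m from the base axis. Payload 7 kg.
Tool frame: the origin (TCP) lies midway between the tips of the shut fingers; the grasp point (between the pads) lies 19 mm behind it; z points along the fingers, y is the line along which they close (so a half turn about z gives the same grasp; the last joint's range is limited). The gripper opens to 88 mm and grips with 3 to 60 N. Pads are 19 mm wide; open, the fingers measure 130 mm over their backs; the gripper's body (78 mm by 193 mm) begins 47 mm behind the grasp point.
Start: joints at [-53.451, 20.546, 0.682, 0, -70.136, -16.507], TCP at [0.231, -0.634, 0.227] pointing down, gripper open.
Joint ranges: [-176.03, 176.03], [-82.01, 121.73], [-58.28, 71.71], [-173.87, 95.51], [-174.79, -0.11], [-173.66, 173.66]. Speed limits (degrees/s): [136.94, 136.94, 172.46, 180, 180, 180].

INTERFACE

Orientations are given as [roll, pitch, yaw] about the fixed x, y, z axes, in that order (R = Rz(yaw) Ry(pitch) Rx(roll)).
In Python, from plant import r gives the robot as it stands. The module is installed in compiled form; this text tells all that it offers.
- The arm moves only by the tool play_rows, never from a script. Its argument "rows" is a list of rows, each an object with "slide": the shift along the tool's x, y, z as a fraction of full scale, a list of three; "delta_rot": the turn, a rotation vector about the tool's x, y, z as a fraction of full scale, a list of three; "fingers": the opening, from -1 (shut) to 1 (fully open). In form: [{"slide": [x, y, z], "delta_rot": [rx, ry, rz], "fingers": fingers}, ...]. A call has 1 to 8 rows; each row shifts and turns the commanded pose from where the row before left it, along the tool's axes as they then stand; what a row does not reach is not made up. Full scale, the value 1, is 0.15 m for a shift and 0.08 rad for a turn. A row lasts 1/8 s, in which the tool goes at most 62.5 mm and 10.7 degrees, less where a joint would pass 70% of its speed; a pose out of reach is approached as far as the arm can. A call with a number of a shift or a turn outside -1 to 1 is refused whole. A call with a gripper value outside its range is refused whole. The fingers move at their own pace and stop on an object; "squeeze" is the grip in N (left out, the last holds). Time passes only in rows, so rows that do not move let the fingers close. It gives the time, the measured TCP pose, the force, the opening and the grip force at its end, in the units of the state.
- r.get_state(): the state, without advancing time (a new reading comes with each control period).
- r.capture(name): name is "scene" or "top" or "wrist"; returns a dict with "image" (400x640x3 uint8, blue, green, red), "fx", "fy", "cx", "cy" (pixels), "R" (3x3) and "t" (3): a world point X has camera coordinates R X + t; the wrist camera has in their place "T_tool_cam" (4x4, takes a point from camera to tool coordinates, whose origin is the TCP and whose axes are the flange's). Camera axes: x right, y down, z forward; pixel columns grow to the right and rows downward; lengths in m; the calibration is good to about 2 mm. A picture is of the moment at which its call begins: read the wrist's pose just before it. There is no depth.
- r.close_job(): hands the job in; it is judged then, once.
The state is a dict: "time_s": time; "joints": joint angles; "qd": joint speeds; "joint_torque": joint torques, N m; "tcp_pos": TCP position; "eef_rot": TCP orientation; "contact_force": force on the tool from outside, world axes, zero at the start; "moment": the same for the moment, N m; "gripper_width": finger opening in m; "gripper_force": force on a finger pad.
Only numpy, scipy, OpenCV 4.12 (cv2) and the standard library are available. Lean on these libraries where they do the work, as an engineer would, in place of code of your own. Each camera call takes 0.05 s, during which the arm holds its last target. There are 200 camera calls.

## Working session

There is one attempt and no reset: what is moved stays moved. The work goes in short steps, Python scripts to look and compute and a tool call to move; the robot and the scene stay as the last step left them, time stands still between calls to the robot, and variables do not carry over. Pictures are saved under pics/ and viewed, at most 10 in all, crops included, and the job is handed in when it is done.

Besides the shell and the picture viewer there is one more tool, called after "Call:" as name([rows], argument=value, ...), one row to a line, values as JSON. play_rows: Moves the arm, as the interface text tells. Shift numbers are shares of 0.15 m and turn numbers shares of 0.08 rad, none past 1 either way. Its arguments: {"type":"object","properties":{"rows":{"type":"array"},"squeeze":{"type":"number"}},"required":["rows"]}

```bash
mkdir -p pics && python3 - <<'E'
from plant import r
import cv2,numpy as np,pickle
s=r.get_state();print({k:s[k] for k in('time_s','tcp_pos','eef_rot','gripper_width')})
for n in("scene","top"):
    c=r.capture(n);cv2.imwrite(f"pics/{n}0.png",c["image"]);pickle.dump(c,open(n+"0.pkl","wb"))
    R=np.array(c["R"]);print(n,c["fx"],c["cx"],c["cy"],-R.T@np.array(c["t"]),R.round(3).tolist())
E
```

```text
{'time_s': 0.0, 'tcp_pos': array([ 0.23113573, -0.63366029,  0.22562247]), 'eef_rot': array([ 1.79904316e+02, -9.50588816e-03, -1.59966087e+02]), 'gripper_width': 0.08759238078087017}
scene 402.1713111952646 319.6588158171625 203.4747277517554 [-5.86894368e-04  8.52257685e-01  9.84485701e-01] [[-0.772, -0.635, -0.019], [-0.455, 0.573, -0.682], [0.444, -0.518, -0.731]]
top 410.75243415934415 314.42835220841937 191.48158369151292 [0.30907265 0.19805423 1.06476284] [[0.059, -0.998, 0.007], [-0.969, -0.059, -0.238], [0.238, 0.007, -0.971]]
```

View pics/top0.png

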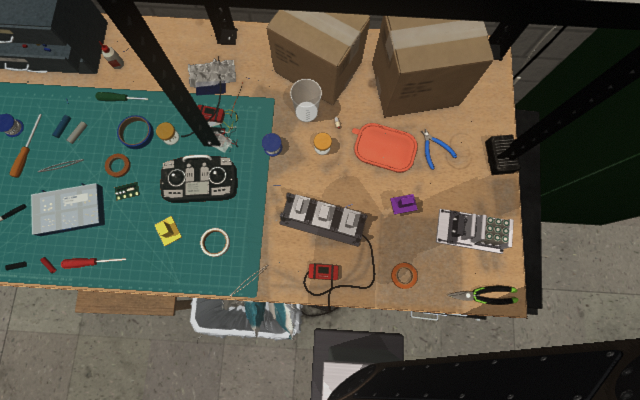

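View pics/scene0.png

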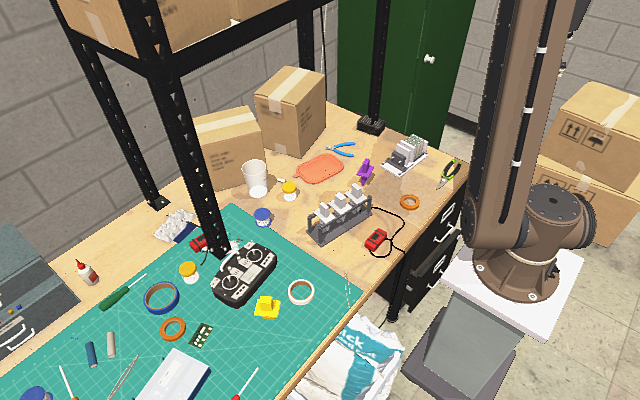

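The top view shows the rack at about (323,218) and the clamp at about (475,230), with its cells to the right. The purple decoy is at (403,204) and the yellow one at (167,231). I'll zoom in on the rack and clamp.

```bash
cat > h.py <<'E'
import numpy as np,cv2,pickle
def ray(c,u,v):
    R=np.array(c["R"]);t=np.array(c["t"]).ravel()
    d=R.T@np.array([(u-c["cx"])/c["fx"],(v-c["cy"])/c["fy"],1]);return -R.T@t,d
def onz(c,u,v,z):
    o,d=ray(c,u,v);return o+d*(z-o[2])/d[2]
def two(c1,p1,c2,p2):
    o1,d1=ray(c1,*p1);o2,d2=ray(c2,*p2)
    k=np.linalg.lstsq(np.c_[d1,-d2],o2-o1,rcond=None)[0]
    a,b=o1+d1*k[0],o2+d2*k[1];return (a+b)/2,np.linalg.norm(a-b)
def proj(c,X):
    p=np.array(c["R"])@X+np.array(c["t"]).ravel();return p[0]/p[2]*c["fx"]+c["cx"],p[1]/p[2]*c["fy"]+c["cy"]
E
python3 - <<'E'
from h import *
t=pickle.load(open("top0.pkl","rb"));s=pickle.load(open("scene0.pkl","rb"))
def crop(c,x,y,w,h,k):return cv2.resize(c["image"][y:y+h,x:x+w],None,fx=k,fy=k,interpolation=cv2.INTER_CUBIC)
A=np.hstack([crop(t,275,185,100,75,4),crop(t,430,195,100,75,4)])
B=np.hstack([crop(s,300,175,100,75,4),crop(s,370,125,100,75,4)])
cv2.imwrite("pics/crop1.png",np.vstack([A,B]))
print("rack",onz(t,323,218,.1),"clamp",onz(t,475,230,.08))
E
```

```text
rack [0.48229641 0.18087995 0.1       ] clamp [ 0.47874804 -0.18831568  0.08      ]
```

View pics/crop1.png

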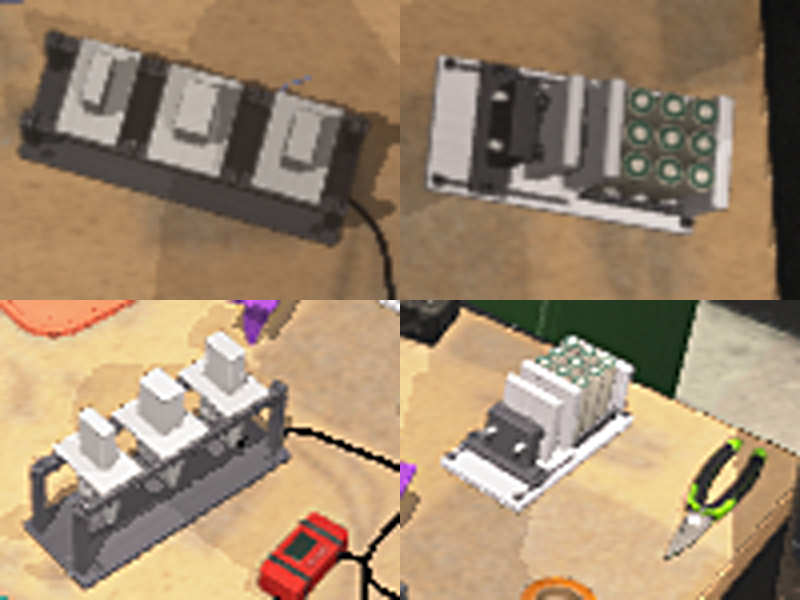

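The rack shows tabs of differing thickness, with the middle station looking thickest. The clamp's fence is near (483,227) and its jaw near (473,227) in the full image. I'll go over the clamp for a wrist view.

Call:
play_rows([
  {"slide": [0, 0, -0.11], "delta_rot": [0, 0, 1], "fingers": 1},
  {"slide": [0, 0, -0.11], "delta_rot": [0, 0, 1], "fingers": 1},
  {"slide": [0, 0, -0.11], "delta_rot": [0, 0, 1], "fingers": 1},
  {"slide": [0, 0, -0.11], "delta_rot": [0, 0, 1], "fingers": 1},
  {"slide": [0, 0, -0.11], "delta_rot": [0, 0, 1], "fingers": 1},
  {"slide": [0, 0, -0.11], "delta_rot": [0, 0, 1], "fingers": 1},
])

```text
time_s: 0.85
tcp_pos: [0.2312, -0.6339, 0.3256]
eef_rot: [180.0, -0.0, 172.4]
contact_force: [0.3, 0.7, -0.4]
gripper_width: 0.088
gripper_force: 0.0
```

Call:
play_rows([
  {"slide": [-0.15, 0.38, 0], "delta_rot": [0, 0, 0], "fingers": 1},
  {"slide": [-0.15, 0.38, 0], "delta_rot": [0, 0, 0], "fingers": 1},
  {"slide": [-0.15, 0.38, 0], "delta_rot": [0, 0, 0], "fingers": 1},
  {"slide": [-0.15, 0.38, 0], "delta_rot": [0, 0, 0], "fingers": 1},
  {"slide": [-0.15, 0.38, 0], "delta_rot": [0, 0, 0], "fingers": 1},
  {"slide": [-0.15, 0.38, 0], "delta_rot": [0, 0, 0], "fingers": 1},
  {"slide": [-0.15, 0.38, 0], "delta_rot": [0, 0, 0], "fingers": 1},
  {"slide": [-0.15, 0.38, 0], "delta_rot": [0, 0, 0], "fingers": 1},
])

```text
time_s: 1.85
tcp_pos: [0.4694, -0.2034, 0.3255]
eef_rot: [180.0, 0.0, 172.5]
contact_force: [1.4, -0.9, -0.1]
gripper_width: 0.0876
gripper_force: 0.0
```

```bash
cat >> h.py <<'E'
from scipy.spatial.transform import Rotation as Ro
def wrist(r,name):
    s=r.get_state();c=r.capture("wrist")
    Rt=Ro.from_euler('xyz',s["eef_rot"],degrees=True).as_matrix();T=np.array(c["T_tool_cam"])
    Rw=Rt@T[:3,:3];o=Rt@T[:3,3]+np.array(s["tcp_pos"])
    c["R"]=Rw.T;c["t"]=-Rw.T@o;c["T"]=T
    pickle.dump(c,open(name+".pkl","wb"));cv2.imwrite(f"pics/{name}.png",c["image"]);return c
def rep(s): print({k:np.round(s[k],4).tolist() for k in('time_s','tcp_pos','eef_rot','joints','contact_force','gripper_width','gripper_force')})
E
python3 - <<'E'
from h import *;from plant import r
s=r.get_state();rep(s)
c=wrist(r,"w1");print(c["T"].round(3).tolist(),c["fx"],c["R"].round(3).tolist(),-c["R"].T@c["t"])
E
```

```text
{'time_s': 1.85, 'tcp_pos': [0.4694, -0.2034, 0.3255], 'eef_rot': [179.9914, 0.0061, 172.5439], 'joints': [-1.4089, 1.9782, -10.0264, -0.0081, -77.9884, -96.0455], 'contact_force': [1.3661, -0.8937, -0.1036], 'gripper_width': 0.0876, 'gripper_force': 0.0}
[[0.0, -0.951, -0.31, 0.084], [1.0, 0.0, 0.001, -0.001], [-0.001, -0.31, 0.951, -0.158], [0.0, 0.0, 0.0, 1.0]] 349.28103547293676 [[0.129, 0.992, 0.001], [0.943, -0.123, 0.31], [0.308, -0.039, -0.951]] [ 0.38632193 -0.19305734  0.48373681]
```

View pics/w1.png

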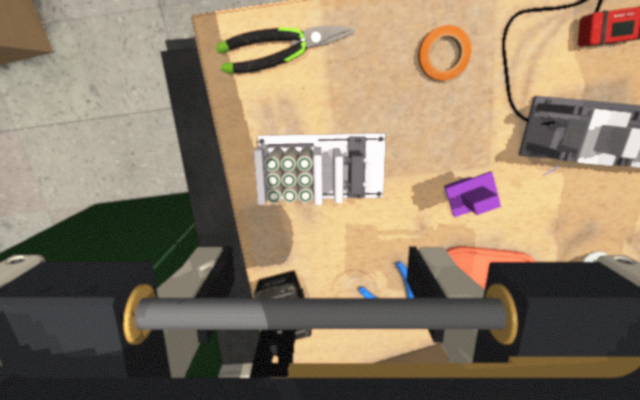

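The clamp is at about (320,170) in the wrist image, with the fence's white plate at u≈317 and the jaw's at u≈338. The rack's edge is at the right. Moving over the rack next.

Call:
play_rows([
  {"slide": [0.035, 0.364, 0.04], "delta_rot": [0, 0, 0], "fingers": 1},
  {"slide": [0.035, 0.364, 0.04], "delta_rot": [0, 0, 0], "fingers": 1},
  {"slide": [0.035, 0.364, 0.04], "delta_rot": [0, 0, 0], "fingers": 1},
  {"slide": [0.035, 0.364, 0.04], "delta_rot": [0, 0, 0], "fingers": 1},
  {"slide": [0.035, 0.364, 0.04], "delta_rot": [0, 0, 0], "fingers": 1},
  {"slide": [0.035, 0.364, 0.04], "delta_rot": [0, 0, 0], "fingers": 1},
  {"slide": [0.035, 0.364, 0.04], "delta_rot": [0, 0, 0], "fingers": 1},
  {"slide": [0, 0, 0], "delta_rot": [0, 0, 1], "fingers": 1},
])

```text
time_s: 2.9
tcp_pos: [0.4817, 0.1813, 0.2822]
eef_rot: [-179.9, -0.1, 168.1]
contact_force: [-0.4, -1.3, -0.4]
gripper_width: 0.0874
gripper_force: 0.0
```

```bash
python3 - <<'E'
from h import *;from plant import r
rep(r.get_state())
c=wrist(r,"w2");w=pickle.load(open("w1.pkl","rb"))
a=cv2.resize(w["image"][125:215,250:394],(800,500)[:2] and (480,300),interpolation=cv2.INTER_CUBIC)
b=cv2.resize(c["image"][100:240,190:450],(557,300),interpolation=cv2.INTER_CUBIC)
a=cv2.resize(w["image"][125:212,250:390],(484,300),interpolation=cv2.INTER_CUBIC)
o=np.zeros((600,560,3),np.uint8);o[:300,:484]=a;o[300:,:557]=b
cv2.imwrite("pics/crop2.png",o)
E
```

```text
{'time_s': 2.9, 'tcp_pos': [0.4817, 0.1813, 0.2822], 'eef_rot': [-179.9192, -0.092, 168.0736], 'joints': [42.486, 3.45, -13.9972, -0.0291, -72.672, -144.4036], 'contact_force': [-0.4248, -1.2812, -0.3951], 'gripper_width': 0.0874, 'gripper_force': 0.0}
```

View pics/crop2.png

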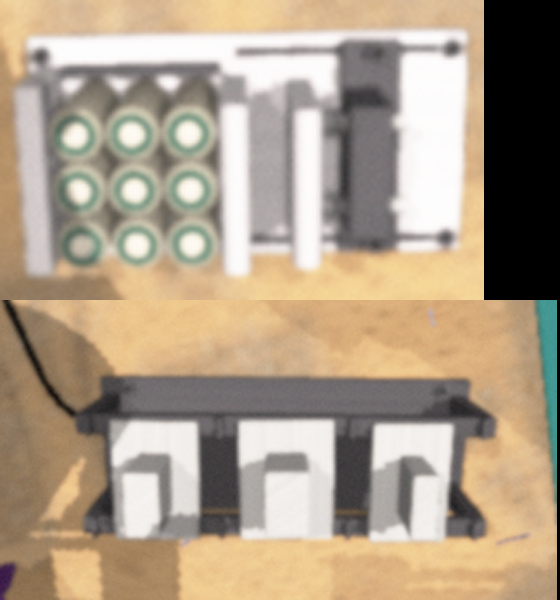

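Upper crop: fence at crop x 224–248, jaw 294–321, which puts the gap near 15 mm. Lower crop: tab tops centred at about (141,504), (287,504) and (425,505). Their widths make left mid, centre thick and right thin. Next I'll measure by profile.

```bash
python3 - <<'E'
from h import *
w=pickle.load(open("w1.pkl","rb"));c=pickle.load(open("w2.pkl","rb"))
g=cv2.cvtColor(w["image"],6).astype(int);g2=cv2.cvtColor(c["image"],6).astype(int)
for v in(170,180,190):print(v,g[v,308:350].tolist())
up=lambda x,y:(250+x/3.457,125+y/3.457)
P=[onz(w,*up(*p),.01) for p in((28,38),(467,30),(463,250))]
print("base corners",np.round(P,4).tolist())
print("yaw",np.degrees(np.arctan2(*(P[1]-P[0])[:2])),[np.linalg.norm(P[1]-P[0]),np.linalg.norm(P[2]-P[1])])
for n,x0,x1 in(("fence",224,248),("jaw",294,321)):
    print(n,[onz(w,*up(x,y),.08)[:2].round(4).tolist() for x in(x0,x1) for y in(104,272)])
for v in(180,190,200):print(v,g2[v,238:400].tolist())
lo=lambda x,y:(190+x/2.142,100+(y-300)/2.142)
for n,x0,x1,y0,y1 in(("L",122,161,473,537),("M",265,309,472,537),("R",413,438,474,537)):
    Q=[onz(c,*lo(x,y),.126) for x in(x0,x1) for y in(y0,y1)]
    print(n,np.mean(Q,0).round(4),np.linalg.norm(Q[2]-Q[0]),np.linalg.norm(Q[1]-Q[0]))
E
```

```text
170 [160, 134, 111, 99, 113, 152, 206, 237, 248, 251, 252, 250, 243, 224, 187, 175, 171, 172, 172, 170, 169, 171, 172, 165, 148, 133, 156, 203, 236, 247, 250, 252, 251, 244, 223, 187, 173, 170, 163, 139, 98, 65]
180 [207, 155, 155, 176, 168, 160, 193, 231, 247, 250, 251, 251, 245, 227, 191, 170, 167, 168, 167, 165, 169, 165, 166, 162, 150, 134, 157, 202, 233, 247, 251, 252, 250, 245, 222, 174, 148, 140, 135, 114, 83, 60]
190 [182, 189, 180, 157, 125, 129, 178, 226, 244, 250, 252, 251, 246, 230, 199, 174, 172, 170, 170, 170, 173, 181, 196, 196, 178, 153, 161, 202, 234, 247, 250, 252, 250, 244, 225, 198, 187, 179, 164, 137, 108, 83]
base corners [[0.4378, -0.2836, 0.01], [0.4568, -0.114, 0.01], [0.5461, -0.1221, 0.01]]
yaw 6.403383980999171 [np.float64(0.17067207923414138), np.float64(0.08964531077221835)]
fence [[0.4605, -0.2087], [0.5197, -0.2167], [0.4615, -0.2007], [0.5208, -0.2083]]
jaw [[0.4635, -0.1853], [0.5229, -0.1922], [0.4647, -0.1763], [0.5241, -0.1828]]
180 [117, 98, 83, 96, 129, 162, 171, 169, 172, 173, 181, 182, 181, 183, 181, 181, 177, 177, 174, 172, 172, 173, 170, 171
[... 1699 characters left out ...]
67, 68, 67, 63, 64, 64, 66, 86, 123, 154, 167, 168, 170, 172, 170, 169, 167, 169, 174, 195, 222, 235, 237, 238, 239, 237, 237, 238, 240, 238, 238, 239, 238, 239, 238, 238, 239, 240, 240, 236, 229, 224, 222, 222, 224, 223, 224, 223, 222, 217, 200, 155, 105, 78, 77, 75, 72, 74, 76, 73, 73, 70, 71, 67, 68, 68, 70, 88, 123, 154, 167, 171, 169, 170, 170, 172, 168, 168, 170, 167, 165, 149, 123, 102, 97, 97, 110, 146, 196, 225, 236, 239, 240, 238, 241, 239, 240, 240, 239, 235, 228, 225, 220, 206, 173, 139]
L [0.4825 0.1189 0.126 ] 0.01692553953351123 0.02952377373462854
M [0.4955 0.1816 0.126 ] 0.01907994550626774 0.029904140298525915
R [0.5084 0.2411 0.126 ] 0.01084609157246021 0.02904626988558681
```

The tab tops measure 16.9, 19.1 and 10.8 mm thick, about 30 mm wide and 64 mm apart, so they are mid, thick and thin in order of rising y. The gap is 14 to 15 mm, so I'll try thick first. The fingers have to close partly so they clear the neighbouring tabs.

Call:
play_rows([
  {"slide": [-0.09, 0.02, 0.2], "delta_rot": [0, 0, 0], "fingers": -0.1},
  {"slide": [0, 0, 0.2], "delta_rot": [0, 0, 0], "fingers": -0.1},
  {"slide": [0, 0, 0.2], "delta_rot": [0, 0, 0], "fingers": -0.1},
  {"slide": [0, 0, 0.2], "delta_rot": [0, 0, 0], "fingers": -0.1},
  {"slide": [0, 0, 0], "delta_rot": [0, 0, 0], "fingers": -0.1},
])

```text
time_s: 3.58
tcp_pos: [0.4947, 0.1771, 0.1616]
eef_rot: [-179.8, -0.2, 168.0]
contact_force: [0.0, 0.3, 0.6]
gripper_width: 0.0433
gripper_force: 0.0
```

```bash
python3 - <<'E'
from h import *;from plant import r
s=r.get_state();rep(s);print(np.round(s["qd"],2))
c=wrist(r,"w3");s=r.get_state();rep(s)
for n,p in(("L",(.4825,.1189,.126)),("M",(.4955,.1816,.126)),("R",(.5084,.2411,.126))):print(n,proj(c,np.array(p)))
E
```

```text
{'time_s': 3.575, 'tcp_pos': [0.4947, 0.1771, 0.1616], 'eef_rot': [-179.7984, -0.1814, 167.957], 'joints': [41.0855, 9.7537, -23.1673, -0.0287, -57.3492, -143.1126], 'contact_force': [0.0465, 0.2652, 0.6296], 'gripper_width': 0.0433, 'gripper_force': 0.0}
[ 0.2  -1.86  3.3   1.29 -1.97 -0.26]
{'time_s': 3.625, 'tcp_pos': [0.4958, 0.1778, 0.1634], 'eef_rot': [-179.9049, -0.0578, 167.9716], 'joints': [41.0908, 9.6708, -23.0329, 0.0129, -57.4071, -143.1261], 'contact_force': [0.4637, -0.7973, 0.1375], 'gripper_width': 0.041, 'gripper_force': 0.0}
L (np.float64(222.24590016171229), np.float64(233.54081222787875))
M (np.float64(328.5169714115503), np.float64(233.14705609941586))
R (np.float64(429.745056141721), np.float64(233.61901021526577))
```

View pics/w3.png

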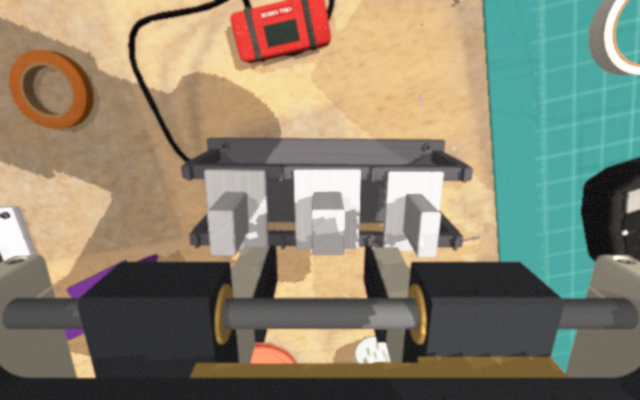

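The M tab top is at about (328,230), within a couple of pixels of the prediction. The arm has settled 4 mm short in y, so I'll correct that, descend and grip.

Call:
play_rows([
  {"slide": [0.005, 0.025, 0.08], "delta_rot": [0, 0, 0], "fingers": -0.1},
  {"slide": [0, 0, 0.1], "delta_rot": [0, 0, 0], "fingers": -0.1},
  {"slide": [0, 0, 0.15], "delta_rot": [0, 0, 0], "fingers": -0.1},
  {"slide": [0, 0, 0.14], "delta_rot": [0, 0, 0], "fingers": -0.1},
  {"slide": [0, 0, 0], "delta_rot": [0, 0, 0], "fingers": -0.1},
  {"slide": [0, 0, 0], "delta_rot": [0, 0, 0], "fingers": -0.1},
])

```text
time_s: 4.38
tcp_pos: [0.4964, 0.1826, 0.0936]
eef_rot: [180.0, 0.0, 168.0]
contact_force: [-0.2, 0.8, 0.1]
gripper_width: 0.0391
gripper_force: 0.0
```

Call:
play_rows([
  {"slide": [0, 0, 0], "delta_rot": [0, 0, 0], "fingers": -1},
  {"slide": [0, 0, 0], "delta_rot": [0, 0, 0], "fingers": -1},
  {"slide": [0, 0, 0], "delta_rot": [0, 0, 0], "fingers": -1},
  {"slide": [0, 0, 0], "delta_rot": [0, 0, 0], "fingers": -1},
], squeeze=30)

```text
time_s: 4.88
tcp_pos: [0.4962, 0.1824, 0.0936]
eef_rot: [180.0, 0.0, 168.0]
contact_force: [-2.6, -0.2, 6.6]
gripper_width: 0.0197
gripper_force: 30.0
```

Width 19.7 mm confirms it's the thick one. Lifting it and carrying it to the clamp.

Call:
play_rows([
  {"slide": [0, 0, -0.15], "delta_rot": [0, 0, 0], "fingers": -1},
  {"slide": [0, 0, -0.3], "delta_rot": [0, 0, 0], "fingers": -1},
  {"slide": [0, 0, -0.3], "delta_rot": [0, 0, -0.3], "fingers": -1},
  {"slide": [0, 0, -0.05], "delta_rot": [0, 0, -0.5], "fingers": -1},
  {"slide": [0, 0, 0], "delta_rot": [0, 0, -0.335], "fingers": -1},
])

```text
time_s: 5.5
tcp_pos: [0.4961, 0.1825, 0.2135]
eef_rot: [179.9, 0.0, 173.2]
contact_force: [-0.1, 0.9, -1.4]
gripper_width: 0.0198
gripper_force: 30.0
```

Call:
play_rows([
  {"slide": [-0.035, -0.3, 0], "delta_rot": [0, 0, 0], "fingers": -1},
  {"slide": [-0.035, -0.35, 0], "delta_rot": [0, 0, 0], "fingers": -1},
  {"slide": [-0.035, -0.35, 0], "delta_rot": [0, 0, 0], "fingers": -1},
  {"slide": [-0.035, -0.35, 0], "delta_rot": [0, 0, 0], "fingers": -1},
  {"slide": [-0.035, -0.35, 0], "delta_rot": [0, 0, 0], "fingers": -1},
  {"slide": [-0.035, -0.35, 0], "delta_rot": [0, 0, 0], "fingers": -1},
  {"slide": [-0.035, -0.25, 0], "delta_rot": [0, 0, 0], "fingers": -1},
  {"slide": [-0.035, -0.19, 0], "delta_rot": [0, 0, 0], "fingers": -1},
])

```text
time_s: 6.5
tcp_pos: [0.4922, -0.1951, 0.2115]
eef_rot: [180.0, -0.1, 173.1]
contact_force: [0.7, 0.6, -0.6]
gripper_width: 0.0198
gripper_force: 30.0
```

Call:
play_rows([
  {"slide": [0, 0, 0], "delta_rot": [0, 0, 0], "fingers": -1},
  {"slide": [0, 0, 0], "delta_rot": [0, 0, 0], "fingers": -1},
])

```text
time_s: 6.75
tcp_pos: [0.4927, -0.1933, 0.212]
eef_rot: [180.0, -0.1, 173.1]
contact_force: [0.4, 0.3, -1.8]
gripper_width: 0.0196
gripper_force: 30.0
```

```bash
python3 - <<'E'
from h import *;from plant import r
rep(r.get_state());c=wrist(r,"w4")
cv2.imwrite("pics/crop4.png",cv2.resize(c["image"][130:290,220:430],(787,600),interpolation=cv2.INTER_CUBIC))
E
```

```text
{'time_s': 6.75, 'tcp_pos': [0.4927, -0.1933, 0.212], 'eef_rot': [179.9918, -0.1084, 173.1187], 'joints': [-0.1932, 7.4814, -18.7897, -0.0232, -63.8357, -96.6779], 'contact_force': [0.3565, 0.2535, -1.7861], 'gripper_width': 0.0196, 'gripper_force': 29.9998}
```

View pics/crop4.png

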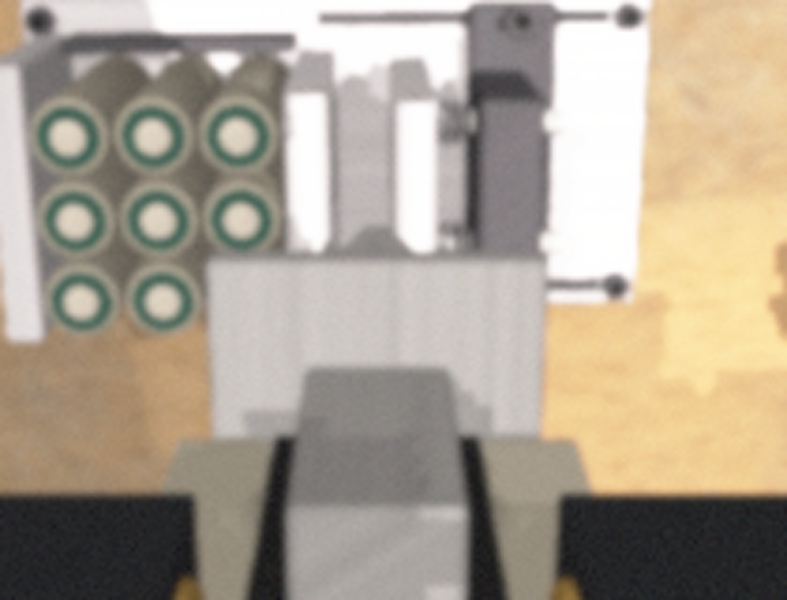

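The held collar spans crop x 208–546, the fence ends at 330 and the jaw starts at 396. That makes the gap about 15 mm, so thick should push the jaw about 5 mm. The spacer's centre is about 10.5 mm from the fence face, which is on target. I'll descend to just above the gap.

Call:
play_rows([
  {"slide": [0, 0, 0.12], "delta_rot": [0, 0, 0], "fingers": -1},
  {"slide": [0, 0, 0.14], "delta_rot": [0, 0, 0], "fingers": -1},
  {"slide": [0, 0, 0.1], "delta_rot": [0, 0, 0], "fingers": -1},
  {"slide": [0, 0, 0], "delta_rot": [0, 0, 0], "fingers": -1},
  {"slide": [0, 0, 0], "delta_rot": [0, 0, 0], "fingers": -1},
], squeeze=40)

```text
time_s: 7.42
tcp_pos: [0.4938, -0.1934, 0.1597]
eef_rot: [-180.0, 0.0, 173.2]
contact_force: [-0.2, -0.3, -1.7]
gripper_width: 0.02
gripper_force: 40.0
```

```bash
python3 - <<'E'
from h import *;from plant import r
rep(r.get_state());c=pickle.load(open("w4.pkl","rb"));print(c["cx"],c["cy"])
up=lambda x,y:(220+x/3.748,130+y/3.748)
o=np.array([.4927,-.1933,0]);a=np.radians(173.12);ty=np.array([np.sin(a),-np.cos(a),0]);tx=np.array([np.cos(a),np.sin(a),0])
for n,x,y,z in(("colL",208,258,.204),("colR",546,258,.204),("fence",330,100,.08),("fence",330,240,.08),("jaw",396,110,.08),("jaw",396,240,.08)):
    p=onz(c,*up(x,y),z);print(n,(p-o)@tx,(p-o)@ty)
E
```

```text
{'time_s': 7.425, 'tcp_pos': [0.4938, -0.1934, 0.1597], 'eef_rot': [-179.9878, 0.0472, 173.1963], 'joints': [-0.168, 10.1255, -22.9998, 0.021, -56.8292, -96.6472], 'contact_force': [-0.1575, -0.3451, -1.7112], 'gripper_width': 0.02, 'gripper_force': 39.9997}
320.11107305891073 200.84693822816473
colL 0.03062484958301345 -0.022770495857954133
colR 0.030632463035571576 0.022286788779817802
fence 0.028371191466540168 -0.010523574694535135
fence -0.00437769457129453 -0.010859635294937522
jaw 0.026108135812392134 0.004268741793283813
jaw -0.0043749567410663 0.00442951737977028
```

Call:
play_rows([
  {"slide": [0, 0, 0.03], "delta_rot": [0, 0, 0], "fingers": -1},
  {"slide": [0, 0, 0.03], "delta_rot": [0, 0, 0], "fingers": -1},
  {"slide": [0, 0, 0.03], "delta_rot": [0, 0, 0], "fingers": -1},
  {"slide": [0, 0, 0.03], "delta_rot": [0, 0, 0], "fingers": -1},
  {"slide": [0, 0, 0.02], "delta_rot": [0, 0, 0], "fingers": -1},
])

```text
time_s: 8.05
tcp_pos: [0.4932, -0.1936, 0.1377]
eef_rot: [-180.0, -0.0, 173.2]
contact_force: [0.5, -1.0, -0.5]
gripper_width: 0.0199
gripper_force: 40.0
```

Call:
play_rows([
  {"slide": [0, 0, 0.02], "delta_rot": [0, 0, 0], "fingers": -1},
  {"slide": [0, 0, 0.02], "delta_rot": [0, 0, 0], "fingers": -1},
  {"slide": [0, 0, 0.02], "delta_rot": [0, 0, 0], "fingers": -1},
])

```text
time_s: 8.43
tcp_pos: [0.4934, -0.1937, 0.1291]
eef_rot: [-180.0, 0.0, 173.2]
contact_force: [-0.3, -2.2, 0.2]
gripper_width: 0.0196
gripper_force: 40.0
```

Call:
play_rows([
  {"slide": [0, 0, 0.02], "delta_rot": [0, 0, 0], "fingers": -1},
  {"slide": [0, 0, 0.02], "delta_rot": [0, 0, 0], "fingers": -1},
  {"slide": [0, 0, 0], "delta_rot": [0, 0, 0], "fingers": -1},
])

```text
time_s: 8.8
tcp_pos: [0.4932, -0.1935, 0.1227]
eef_rot: [180.0, -0.0, 173.2]
contact_force: [0.1, -3.0, -1.3]
gripper_width: 0.0194
gripper_force: 40.0
```

Only the jaw spring (about 3 N) is felt, with no push from the fence. Continuing down.

Call:
play_rows([
  {"slide": [0, 0, 0.03], "delta_rot": [0, 0, 0], "fingers": -1},
  {"slide": [0, 0, 0.03], "delta_rot": [0, 0, 0], "fingers": -1},
  {"slide": [0, 0, 0.03], "delta_rot": [0, 0, 0], "fingers": -1},
  {"slide": [0, 0, 0.03], "delta_rot": [0, 0, 0], "fingers": -1},
  {"slide": [0, 0, 0], "delta_rot": [0, 0, 0], "fingers": -1},
])

```text
time_s: 9.43
tcp_pos: [0.4929, -0.1934, 0.1044]
eef_rot: [180.0, -0.1, 173.1]
contact_force: [0.6, -3.1, -2.1]
gripper_width: 0.02
gripper_force: 40.0
```

Call:
play_rows([
  {"slide": [0, 0, 0.02], "delta_rot": [0, 0, 0], "fingers": -1},
  {"slide": [0, 0, 0.02], "delta_rot": [0, 0, 0], "fingers": -1},
  {"slide": [0, 0, 0.01], "delta_rot": [0, 0, 0], "fingers": -1},
  {"slide": [0, 0, 0.01], "delta_rot": [0, 0, 0], "fingers": -1},
  {"slide": [0, 0, 0], "delta_rot": [0, 0, 0], "fingers": -1},
])

```text
time_s: 10.05
tcp_pos: [0.4932, -0.1935, 0.0959]
eef_rot: [180.0, -0.0, 173.2]
contact_force: [0.7, -2.1, -1.8]
gripper_width: 0.0195
gripper_force: 40.0
```

Expected seat is at TCP z≈0.0936. I'll feel for it in about 0.75 mm steps.

Call:
play_rows([
  {"slide": [0, 0, 0.007], "delta_rot": [0, 0, 0], "fingers": -1},
  {"slide": [0, 0, 0.005], "delta_rot": [0, 0, 0], "fingers": -1},
  {"slide": [0, 0, 0], "delta_rot": [0, 0, 0], "fingers": -1},
])

```text
time_s: 10.42
tcp_pos: [0.4933, -0.1935, 0.0942]
eef_rot: [180.0, 0.0, 173.2]
contact_force: [-0.1, -2.9, -0.2]
gripper_width: 0.0195
gripper_force: 40.0
```

Call:
play_rows([
  {"slide": [0, 0, 0.005], "delta_rot": [0, 0, 0], "fingers": -1},
  {"slide": [0, 0, 0], "delta_rot": [0, 0, 0], "fingers": -1},
])

```text
time_s: 10.68
tcp_pos: [0.4932, -0.1935, 0.0935]
eef_rot: [-180.0, 0.0, 173.2]
contact_force: [-0.4, -2.3, 1.0]
gripper_width: 0.0203
gripper_force: 40.0
```

Call:
play_rows([
  {"slide": [0, 0, 0.005], "delta_rot": [0, 0, 0], "fingers": -1},
  {"slide": [0, 0, 0], "delta_rot": [0, 0, 0], "fingers": -1},
])

```text
time_s: 10.92
tcp_pos: [0.4933, -0.1935, 0.0935]
eef_rot: [-180.0, 0.0, 173.2]
contact_force: [-3.3, -1.4, 8.4]
gripper_width: 0.0201
gripper_force: 40.0
```

The collar is seated: 8.4 N upward at the right height. Letting go, rising and looking.

Call:
play_rows([
  {"slide": [0, 0, -0.005], "delta_rot": [0, 0, 0], "fingers": -0.1},
  {"slide": [0, 0, 0], "delta_rot": [0, 0, 0], "fingers": -0.1},
  {"slide": [0, 0, 0], "delta_rot": [0, 0, 0], "fingers": -0.1},
  {"slide": [0, 0, 0], "delta_rot": [0, 0, 0], "fingers": -0.1},
  {"slide": [0, 0, -0.1], "delta_rot": [0, 0, 0], "fingers": -0.1},
  {"slide": [0, 0, -0.35], "delta_rot": [0, 0, 0], "fingers": -0.1},
  {"slide": [0, 0, -0.4], "delta_rot": [0, 0, 0], "fingers": -0.1},
  {"slide": [0, 0, -0.3], "delta_rot": [0, 0, 0], "fingers": -0.1},
])

```text
time_s: 11.92
tcp_pos: [0.4936, -0.1937, 0.2701]
eef_rot: [-180.0, 0.2, 173.2]
contact_force: [1.7, 0.0, 0.1]
gripper_width: 0.0397
gripper_force: 0.0
```

Call:
play_rows([
  {"slide": [0, 0, 0], "delta_rot": [0, 0, 0], "fingers": -0.1},
  {"slide": [0, 0, 0], "delta_rot": [0, 0, 0], "fingers": -0.1},
  {"slide": [0, 0, 0], "delta_rot": [0, 0, 0], "fingers": -0.1},
])

```text
time_s: 12.3
tcp_pos: [0.4926, -0.1934, 0.2651]
eef_rot: [180.0, -0.1, 173.2]
contact_force: [-0.8, -0.1, -0.8]
gripper_width: 0.0398
gripper_force: 0.0
```

```bash
python3 - <<'E'
from h import *;from plant import r
rep(r.get_state());c=wrist(r,"w5")
s=r.capture("scene");t=r.capture("top")
a=cv2.resize(c["image"][130:280,230:420],(760,600),interpolation=cv2.INTER_CUBIC)
b=cv2.resize(s["image"][130:205,370:445],(300,300),interpolation=cv2.INTER_CUBIC)
d=cv2.resize(s["image"][175:250,300:375],(300,300),interpolation=cv2.INTER_CUBIC)
cv2.imwrite("pics/crop5.png",np.hstack([cv2.resize(a,(500,395))[:395],cv2.resize(np.vstack([b,d]),(198,395))]))
E
```

```text
{'time_s': 12.3, 'tcp_pos': [0.4926, -0.1934, 0.2651], 'eef_rot': [179.9983, -0.1053, 173.1539], 'joints': [-0.198, 5.426, -14.0419, -0.0147, -70.6365, -96.6432], 'contact_force': [-0.7722, -0.0739, -0.8399], 'gripper_width': 0.0398, 'gripper_force': 0.0}
```

View pics/crop5.png

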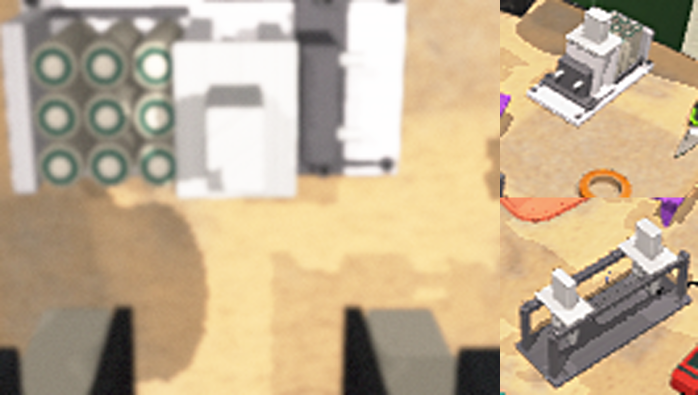

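The spacer stands square in the gap: collar at crop x 174–297, upright, with both other spacers hanging in the rack. A numeric check, then I hand in.

```bash
python3 - <<'E'
from h import *
c=pickle.load(open("w5.pkl","rb"));k=500/190
a=np.radians(173.15);ty=np.array([np.sin(a),-np.cos(a),0]);tx=np.array([np.cos(a),np.sin(a),0])
w=pickle.load(open("w4.pkl","rb"));f=onz(w,220+330/3.748,130+170/3.748,.08)
for n,x,y,z in(("colL",174,120,.086),("colR",297,120,.086),("far",235,41,.086),("near",235,196,.086),("tabL",207,140,.126),("tabR",265,140,.126)):
    p=onz(c,230+x/k,130+y/k,z);print(n,(p-f)@tx,(p-f)@ty)
E
```

```text
colL -0.011788935278835955 -0.013591784598518399
colR -0.011773291294549857 0.032791161068811796
far 0.018006946441368372 0.009417440623491822
near -0.042009043001329356 0.009402956054273586
tabL -0.00882216694169171 0.00010547741964087692
tabR -0.008815869490567898 0.01951835375111576
```

```bash
python3 -c "
from plant import r
print(r.close_job())"
```

```text
the job is handed in; nothing more can be done
None
```

I handed in the job with the thick spacer fully home in the gap: it sits on the fence and pushes the jaw back about 5 mm by camera measurement. The thin and mid spacers were never touched and hang in the rack, the gripper is open and clear, and no verdict came back at hand-in.

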